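Turn a register lay arm end for end on its pivot pin

TASK

Of the two register lay arms at the edge of the screen-printing bed, one still has its square T-head pointing out towards the screen: swing its keeper aside, lift that arm off its pivot pin, turn it end for end and refit it on the same pin by its other eye, lying flat and fully down in its housing so that its round nose points out like its neighbour's. Then swing its keeper back fully across the arm and let go. Leave the other arm, its keeper and everything else on the table where they are.

Things in the scene. Friction and masses are not known exactly. Their poses are not given: they have to be found in the camera images.
- lay: The lay arm to be turned: loose flat aluminium bar, 195 mm long in all, 30 mm wide, 14 mm thick, about 240 g, both faces alike. Origin: centre of its 'nose eye', at mid thickness (7 mm above the underside); x runs along the bar to the T-head, z up. Two equal through eyes (14.5 mm holes) at x = 0 (nose eye) and x = 120 mm (head eye). The sides are parallel, 30 mm apart, from x = -20 to 145 mm.
- nose_tip (a point): Tip of the arm's round nose (radius 15 mm) at mid thickness, x = -35 mm in the arm's frame. At the start the nose eye is on the pin and the nose lies in the housing; at the end the nose must point out of it.
- t_head (a point): Middle of the outer face of the arm's square T-head, at mid thickness, x = 160 mm in the arm's frame. The T-head is 15 mm long (x = 145 to 160 mm), 56 mm across and 14 mm thick. At the start it points out of the housing.
- head_eye (a point): Centre of the head eye of that arm, at mid thickness (x = 120 mm in the arm's frame). It must end on the pin.
- housing: Pivot housing of that arm, dark steel, fixed. Origin: on the pin's axis at table height; x points out along the arm, roughly away from the robot; z up. Floor plate 10 mm thick, x = -62 to 95, y = -46 to 52 mm. Cheeks x = -20 to 85 mm, inner faces at y = +-20, outer at +-40 mm. Behind, to x = -52 mm, a pocket with inner faces at y = +-33 mm and a rear wall. All wall tops 28 mm above the table.
- mouth (a point): Open front end of the housing between the cheeks: x = 85 mm on the centre line, on the housing floor. No finger fits beside the bar inside the housing; only what sticks out beyond the mouth can be gripped across its 30 mm width, so the arm must be laid down and taken by its other end before refitting. Thumbscrews on the cheeks reach y = +-52 mm at x = 70 mm. The arm has a few degrees of swing.
- pin_seat (a point): Foot of that housing's steel pivot pin: on its axis, on the housing floor, 10 mm above the table. The pin is 12 mm in diameter for 9 mm and then tapers to 5 mm at its top, 17 mm above this point. An arm fully down on the pin lies flat on the housing floor, its eyes' mid-thickness points 7 mm above this point.
- keeper (a joint): Angle of that housing's swing keeper: 0 = fully across the arm, against its stop; 2.0 rad = swung aside. Turns about a vertical axis, clockwise from above as it opens: its free end swings from the -y side over the pocket (-x) to the +y side. Starts at 0 to 0.2; stays where left (about 1 N moves the knob). It passes 5 mm above the arm and holds it down; beyond 1.65 rad it clears the whole pocket.
- keeper_pivot (a point): Axis of that keeper at its underside, 29 mm above the table; at x = 25, y = 38 mm in the housing's frame. The keeper is a flat steel strip 16 mm wide, 6 mm thick (29 to 35 mm above the table) and reaches 72 mm from this axis.
- keeper_knob (a point): Top centre of that keeper's upright round black knob: 14 mm in diameter, 30 mm tall (35 to 65 mm above the table), 64 mm from the keeper's axis; it is pinched or pushed from above.
- lay2: The neighbouring lay arm, identical, already the right way round (round nose pointing out, T-head in its pocket). Origin: centre of its head eye, on its pin, at mid thickness; x towards the nose (tip at x = 155 mm). Leave it alone.
- housing2: The neighbouring housing, identical to the first; origin on its pin's axis at table height, x out along its arm. Fixed.
- keeper2 (a joint): Angle of the neighbouring keeper, as for the first. Leave it closed.
- mat: Fixed black rubber bench mat, 220 x 80 mm, 3 mm thick; origin at the centre of its underside, x along its length. A free place to lay a part down; it lies between the housings or outside one of them.
- tub: Loose white ink tub, upright, 84 mm in diameter, 75 mm tall; origin at the centre of its underside.
- tape: Loose roll of tape lying flat, 100 mm outside diameter, 24 mm tall; origin at the centre of its underside.
- jar: Loose ink jar, upright, 66 mm in diameter, 85 mm tall; origin at the centre of its underside.
- loupe: Loose black loupe, upright, 46 mm in diameter, 45 mm tall; origin at the centre of its underside.
- knife: Loose palette knife, 200 mm long, lying along its x axis, under 30 mm tall; origin near its middle.
- squeegee: Loose squeegee lying flat, 180 mm along its x axis, 113 mm wide, 26 mm tall; origin near its middle at the underside.
There are look-alikes about, which are no part of the job. Leave any yellow look-alike of the housing alone. Leave any orange look-alike of the lay alone.

How it is judged (in metres and radians):
At the end, for the whole second after the job is handed in: The head eye is centred on the pin within 4 mm, with the arm flat (within 0.04 rad) and fully down on the housing floor (within 3 mm at the head eye, 4 mm at the nose eye), its nose end pointing out of the housing; the arm is at rest; its keeper is back across it, within 0.15 rad of its stop (horizontal distance between head_eye and pin_seat below 0.004 m and z of head_eye in the frame of housing between 0.015 and 0.02 m and z of lay in the frame of housing below 0.021 m and x of lay in the frame of housing above 0.1 m and angle between the z axis of lay and the z axis of housing, either way round below 0.04 rad and value of joint keeper below 0.15 rad and linear speed of lay below 0.01 m/s and angular speed of lay below 0.1 rad/s); the robot touches nothing.
It fails at once if the neighbouring arm was shifted more than 20 mm, or its keeper swung past 0.4 rad (distance of lay2 from where it was at the start of the episode above 0.02 m or value of joint keeper2 above 0.4 rad).
It fails at once if a bystander (tub, tape, jar, loupe, palette knife or squeegee) was shifted more than 20 mm or tipped over (distance of any of tub, tape, jar, loupe, knife, squeegee from where it was at the start of the episode above 0.02 m or angle between any of tub, tape, jar, loupe, knife, squeegee's own z axis and vertical above 0.35 rad).
It also fails if it takes over 72 s, if anything falls off the work surface, if the arm or the gripper's body presses on something with over 40 N, if the wrist force passes 120 N, or if a joint passes its speed limit or range.

ROBOT

A 6-joint arm with a two-finger parallel gripper is mounted at the origin on the work surface. World frame = base frame: x ahead of the robot, y to its left, z up, the work surface at z = 0. Lengths are in mm, angles in rad, forces in N, time in s.
With the tool pointing down it reaches from about 300 to 850 mm from the base axis. Payload 5.4 kg.
Tool frame: the origin (TCP) lies midway between the tips of the shut fingers; the grasp point (between the pads) lies arm.pinch_z behind it (arm.pinch_z is the distance from the TCP to the grasp point, in mm); z points along the fingers, y is the line along which they close (so a half turn about z gives the same grasp; the last joint's range is limited). The gripper opens to 85 mm and grips with 20 to 120 N. Pads are 22 mm wide; open, the fingers measure 114 mm over their backs; the gripper's body (76 mm by 85 mm) begins 54 mm behind the grasp point. The pads swing forward as they close: fully open they stand 13 mm farther back than shut.
Start: joints at [0.983, 0.158, 1.597, -0, 1.386, -0.21], TCP at [212.112, 534.429, 231.299] pointing down, gripper open.
Joint ranges: [-2.91, 2.91], [-0.94, 2.29], [0.18, 2.7], [-1.29, 4.43], [0.17, 2.64], [-3, 3]. Speed limits (rad/s): [2.57, 2.57, 3.14, 3.14, 3.14, 3.14].

INTERFACE

Orientations are given as a unit quaternion [w, x, y, z].
In Python, from rig import arm gives the robot as it stands.
- The arm moves only by the tool move_arm, never from a script. Its argument "deltas" is one flat list of numbers, 5 for each row, row after row: the shift along the tool's x, y, z in cm, then the turn about the tool's z in degrees, then the gripper's target within -1 to 1 (fully open at 1, half-way at 0, shut at -1). In form: [tx, ty, tz, roll, fingers, tx, ty, tz, roll, fingers, ...]. A call has 1 to 10 rows; each row shifts and turns the commanded pose from where the row before left it, along the tool's axes as they then stand; what a row does not reach is not made up. A row lasts 1/8 s, in which the tool goes at most 62.5 mm and 10.7 degrees, less where a joint would pass 70% of its speed; a pose out of reach is approached as far as the arm can. A call with a gripper value outside its range is refused whole. The fingers move at their own pace and stop on an object; "squeeze" is the grip in N (left out, the last holds). Time passes only in rows, so rows that do not move let the fingers close. It gives the time, the measured TCP pose, the force, the opening and the grip force at its end, in the units of the state.
- arm.get_state(): the state, without advancing time (a new reading comes with each control period).
- arm.camera(name): name is "scene" or "top" or "wrist"; returns a dict with "image" (400x640x3 uint8, red, green, blue), "fx", "fy", "cx", "cy" (pixels), "dist_coeffs" ([k1, k2, p1, p2, k3] as OpenCV has them; the pictures are not rectified), "origin" and "attitude" of the camera in the world; the wrist camera has in their place "hand_eye" (4x4, takes a point from camera to tool coordinates, whose origin is the TCP and whose axes are the flange's). Camera axes: x right, y down, z forward; pixel columns grow to the right and rows downward; lengths in mm; the calibration is good to about 2 mm. A picture is of the moment at which its call begins: read the wrist's pose just before it. There is no depth.
- arm.sign_off(): hands the job in; it is judged then, once.
Trained networks look in a picture, given as the dict that the camera call returned (one of the last four; its "shot" number tells which), for a name from the list of things; names that differ only in an ending like _2 or _b are one class to them, and where a whole thing is asked for, a point or a joint stands for the part that bears it (a point fixed in the world has none). Each returns a list of dicts, best first, with "conf" (0 to 1); they miss things now and then, are a little off and sometimes report something else, mostly with a low value. They report only what shows in the picture. A call takes as long as a camera call. They do not tell look-alikes from the thing itself.
- arm.look_for(picture, thing): "extent" ([left, top, right, bottom] in pixels, round what is visible of it).
- arm.regions_of(picture, thing): "region" (400x640 bool, what is visible of it) and "extent" ([left, top, right, bottom] in pixels, round what is visible of it).
The state is a dict: "time": time; "joint_pos": joint angles; "joint_velocities": joint speeds; "joint_torque": joint torques, N m; "ee_pos": TCP position; "eef_rot": TCP orientation; "contact_force": force on the tool from outside, world axes, zero at the start; "wrist_torque": the same for the moment, N m; "width": opening from 0.0 (shut) to 1.0 (fully open); "grip_force": force on a finger pad.
Only numpy, scipy, OpenCV 4.12 (cv2) and the standard library are available. Lean on these libraries where they do the work, as an engineer would, in place of code of your own. Each camera call takes 0.05 s, during which the arm holds its last target. There are 200 camera calls.

## Working session

There is one attempt and no reset: what is moved stays moved. The work goes in short steps, Python scripts to look and compute and a tool call to move; the robot and the scene stay as the last step left them, time stands still between calls to the robot, and variables do not carry over. Pictures are saved under pics/ and viewed, at most 13 in all, crops included, and the job is handed in when it is done.

Besides the shell and the picture viewer there is one more tool, called after "Call:" by a JSON object that holds its "name" and its "arguments". move_arm: Moves the arm, as the interface text tells. Its arguments: {"type":"object","properties":{"deltas":{"type":"array"},"squeeze":{"type":"number"}},"required":["deltas"]}

```bash
ls; mkdir -p pics; cat > h.py <<'E'
import numpy as np, cv2
from rig import arm
from scipy.spatial.transform import Rotation as R
def q2m(q): return R.from_quat([q[1],q[2],q[3],q[0]]).as_matrix()
def campose(c, st=None):
    if 'hand_eye' in c:
        H=np.array(c['hand_eye']); M=q2m(st['eef_rot']); return M@H[:3,:3], M@H[:3,3]+np.array(st['ee_pos'])
    a=np.array(c['attitude']); M=q2m(a) if a.size==4 else a
    return M,np.array(c['origin'])
def K(c): return np.array([[c['fx'],0,c['cx']],[0,c['fy'],c['cy']],[0,0,1.]])
def p2w(c,pts,z,st=None):
    M,o=campose(c,st); u=cv2.undistortPoints(np.array(pts,float).reshape(-1,1,2),K(c),np.array(c['dist_coeffs'])).reshape(-1,2)
    d=np.c_[u,np.ones(len(u))]@M.T; return o+d*((z-o[2])/d[:,2])[:,None]
def w2p(c,P,st=None):
    M,o=campose(c,st); X=(np.array(P,float).reshape(-1,3)-o)@M
    return cv2.projectPoints(X,np.zeros(3),np.zeros(3),K(c),np.array(c['dist_coeffs']))[0].reshape(-1,2)
def save(n,im): cv2.imwrite('pics/'+n+'.png',cv2.cvtColor(im,cv2.COLOR_RGB2BGR))
E
python3 - <<'E'
from h import *
st=arm.get_state(); print(st)
print(arm.pinch_z)
for n in ['top']:
    c=arm.camera(n); save(n,c['image']); print({k:v for k,v in c.items() if k!='image'})
    for t in ['lay','housing','keeper_knob','mat','tub','tape','jar','loupe','knife','squeegee']:
        for d in arm.look_for(c,t): 
            if d['conf']>.3:
                e=d['extent']; print(t,round(d['conf'],2),np.round(e),np.round(p2w(c,[[(e[0]+e[2])/2,(e[1]+e[3])/2]],20)[0]))
c=arm.camera('scene'); save('scene',c['image'])
E
```

```text
pics
{'time': 0.0, 'joint_pos': array([ 9.82902539e-01,  1.59061395e-01,  1.59825459e+00, -7.58735195e-06,
        1.38621066e+00, -2.10073475e-01]), 'joint_velocities': array([ 0.00067338, -0.00030856,  0.00052682, -0.00027794, -0.00229921,
       -0.00070682]), 'joint_torque': array([-7.36760080e-05, -3.95998514e+01, -3.31425512e+01, -4.30495966e-04,
        8.27299518e-03, -2.23242540e-05]), 'ee_pos': array([211.77462022, 533.92081738, 230.29877667]), 'eef_rot': array([-3.72224084e-04,  1.87787777e-01,  9.82209151e-01, -8.92491244e-04]), 'contact_force': array([-0.20165188, -0.71806028, -0.59991579]), 'wrist_torque': array([ 0.01223324, -0.01227179,  0.00025009]), 'grip_force': 0.0, 'width': 0.996686032103992}
18.700000000000003
{'fx': 393.17039890205547, 'fy': 393.17039890205547, 'cx': 321.25875961076235, 'cy': 193.62165095258757, 'dist_coeffs': array([-0.08556147,  0.        ,  0.        ,  0.        ,  0.        ]), 'origin': array([ 438.84388393,    5.36560368, 1521.13940818]), 'attitude': array([ 0.02875148, -0.70179949,  0.71155522, -0.01843887]), 'shot': 1}
lay 0.95 [382. 159. 400. 208.] [ 575. -241.   20.]
lay 0.95 [193. 238. 238. 276.] [300. 435.  20.]
lay 0.82 [262. 159. 276. 207.] [583. 226.  20.]
housing 0.87 [377. 172. 402. 215.] [ 535. -233.   20.]
housing 0.73 [264. 227. 296. 270.] [331. 186.  20.]
housing 0.67 [258. 174. 285. 216.] [537. 219.  20.]
keeper_knob 0.65 [260. 191. 276. 197.] [541. 233.  20.]
keeper_knob 0.64 [384. 159. 398. 208.] [ 575. -241.   20.]
mat 0.85 [421. 172. 446. 232.] [ 501. -404.   20.]
mat 0.49 [256. 191. 274. 193.] [548. 241.  20.]
tub 0.92 [210. 187. 233. 211.] [525. 412.  20.]
tape 0.73 [318. 187. 341. 217.] [507.  -5.  20.]
jar 0.71 [362. 127. 384. 148.] [ 753. -176.   20.]
loupe 0.47 [270. 130. 281. 143.] [764. 203.  20.]
knife 0.97 [454. 161. 468. 212.] [ 558. -512.   20.]
squeegee 0.76 [174. 165. 206. 213.] [565. 537.  20.]
```

View pics/top.png

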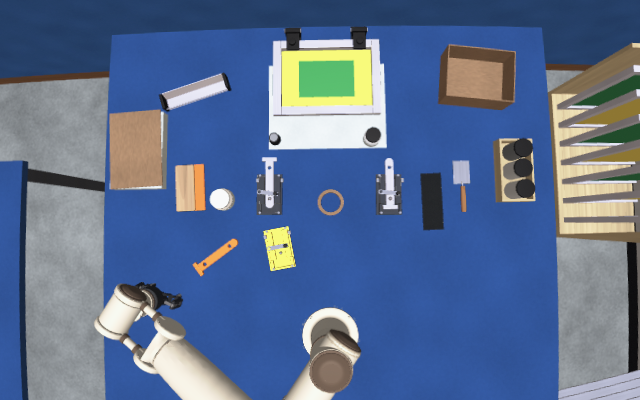

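Candidates for the arm: left housing bar (269,185) with a T-like end at the top (269,160); right bar (390,185) with a rounded end at the top; orange bar (215,257) is the look-alike. The left one fits, so I'm confirming it in an enlarged crop.

```bash
python3 - <<'E'
from h import *
c=arm.camera('top'); im=c['image']
a=cv2.resize(im[145:225,240:310],None,fx=5.5,fy=5.5,interpolation=cv2.INTER_CUBIC)
b=cv2.resize(im[145:225,360:430],None,fx=5.5,fy=5.5,interpolation=cv2.INTER_CUBIC)
save('crop',np.hstack([a,b]))
for n,e in [('lay',None),('housing',None)]:
    for d in arm.regions_of(c,n):
        ys,xs=np.nonzero(d['region'])
        if d['conf']>.3 and xs.mean()<300 and ys.mean()<215:
            W=p2w(c,np.c_[xs,ys],24 if n=='lay' else 28)[:,:2]; m=W.mean(0); u,s,v=np.linalg.svd(W-m,full_matrices=False)
            print(n,d['conf'],m,v[0],np.degrees(np.arctan2(v[0][1],v[0][0])),cv2.minAreaRect(W.astype(np.float32)))
E
```

```text
lay 0.94 [600.33453757 224.90682052] [-0.99997932 -0.00643064] -179.63154915746983 ((589.1270751953125, 226.599609375), (46.515289306640625, 189.3538055419922), 89.78870391845703)
housing 0.64 [536.23845862 225.89197269] [-0.99926895  0.0382304 ] 177.809025643106 ((540.5473022460938, 224.74514770507812), (103.99198913574219, 153.3341827392578), 89.2921142578125)
```

View pics/crop.png

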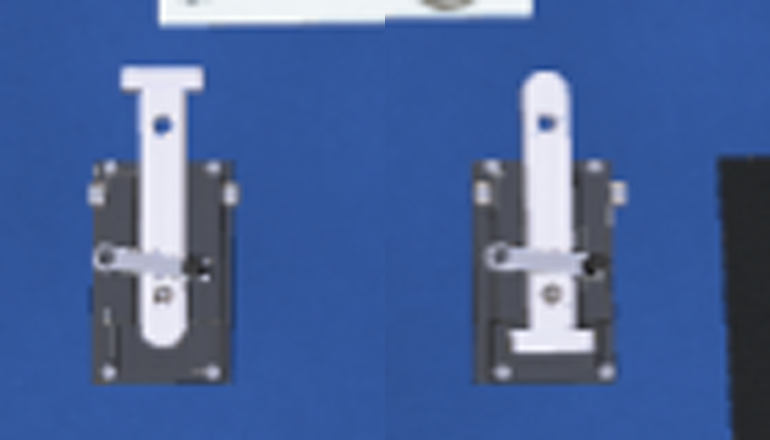

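The crop confirms it. The left bar (T-head at about (269,159), pin at about (269,198)) is the one to turn; the right bar already has its round nose out. Both keepers lie across their arms.

```bash
python3 - <<'E'
from h import *
c=arm.camera('top')
f=lambda u,v:(240+u/5.5-.4,145+v/5.5-.4)
for n,p,z in [('pin',f(163,294),25),('headeye',f(162,124),24),('T',f(162,68),24),('knobtop',f(200,267),55),('kpivot',f(105,256),35),('h rearL',f(93,382),10),('rearR',f(232,382),10),('frontL',f(95,162),10),('frontR',f(233,162),10)]:
    print(n,np.round(p2w(c,[p],z)[0],1))
s=arm.get_state(); print(s['ee_pos'])
E
```

```text
pin [524.9 225.7  25. ]
headeye [644.1 226.1  24. ]
T [683.7 226.   24. ]
knobtop [541.2 195.9  55. ]
kpivot [551.2 264.5  35. ]
h rearL [464.6 277.6  10. ]
rearR [463.4 179.7  10. ]
frontL [619.8 275.9  10. ]
frontR [618.2 178.   10. ]
[212.10618289 534.44554553 231.31354591]
```

Call:
{"name": "move_arm", "arguments": {"deltas": [0, 0, 0, -7.2, 1, 0, 0, 0, -7.2, 1, 0, 0, 0, -7.2, 1, -4, -3.9, 0, 0, 1, -4.5, -4, 0, 0, 1, -4.5, -4, 0, 0, 1, -4.5, -4, 0, 0, 1, -4.5, -4, 0, 0, 1, -4.5, -4, 0, 0, 1, -4.5, -4, 0, 0, 1]}}

```text
time: 2.05
ee_pos: [523.3, 253.7, 231.5]
eef_rot: [0.0, 0.0, 1.0, 0.0]
contact_force: [0.8, 0.8, -0.3]
width: 1.002
grip_force: 0.0
```

Call:
{"name": "move_arm", "arguments": {"deltas": [-2, -3, 0, 0, 1, 0, 0, 0, 0, 1, 0, 0, 0, 0, 1]}}

```text
time: 2.42
ee_pos: [541.5, 225.7, 231.2]
eef_rot: [-0.0, 0.0, 1.0, 0.0]
contact_force: [-0.3, 0.3, 0.6]
width: 1.002
grip_force: 0.0
```

```bash
python3 - <<'E'
from h import *
s=arm.get_state(); print(s['ee_pos'],s['eef_rot'],s['time'])
c=arm.camera('wrist'); save('w1',c['image']); print(c['hand_eye'],c['fx'],c['dist_coeffs'])
for t in ['lay','housing','keeper_knob','keeper','pin_seat','head_eye']:
    for d in arm.look_for(c,t):
        if d['conf']>.3: print(t,d['conf'],np.round(d['extent']))
o=np.array([525,226,0]); print(w2p(c,o+np.array([[0,0,24],[120,0,24],[-35,0,24],[160,0,24],[25,38,35],[25,-26,65]]),s).round())
E
```

```text
[541.45041305 225.65560849 231.2387277 ] [-2.30746965e-04  3.36911171e-04  9.99999895e-01  2.08020279e-04] 2.425
[[-4.30825925e-04 -9.43862640e-01 -3.30337904e-01  8.63059557e+01]
 [ 9.99999879e-01 -3.27992414e-04 -3.67036555e-04  4.07974300e-01]
 [ 2.38083765e-04 -3.30338022e-01  9.43862667e-01 -1.42573197e+02]
 [ 0.00000000e+00  0.00000000e+00  0.00000000e+00  1.00000000e+00]] 350.0629167045471 [-0.07335255  0.          0.          0.          0.        ]
lay 0.85 [296. 112. 345. 281.]
housing 0.78 [273.  82. 378. 229.]
housing 0.64 [235.   1. 349.  37.]
keeper_knob 0.66 [288. 160. 369. 183.]
keeper 0.77 [288. 156. 369. 183.]
keeper 0.44 [ 49.  81. 153. 180.]
pin_seat 0.81 [234.   2. 350.  33.]
pin_seat 0.74 [274.  81. 375. 230.]
head_eye 0.96 [297. 111. 348. 281.]
head_eye 0.39 [286. 163. 367. 184.]
[[323. 148.]
 [323. 254.]
 [323. 113.]
 [323. 284.]
 [361. 175.]
 [294. 184.]]
```

View pics/w1.png

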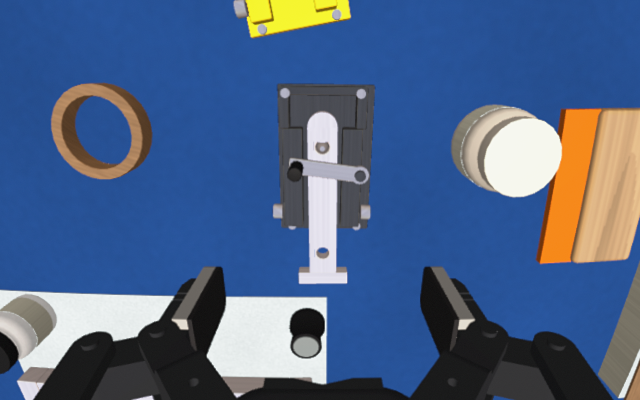

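The wrist view shows the arm's pin at (322,147), its head eye at (322,252), and the T-head at (322,275). The knob is at about (295,170), with the keeper nearly closed. The pin is therefore at about (525,225) and the knob at about (540,200).

Call:
{"name": "move_arm", "arguments": {"deltas": [0.1, -2.55, 0, 0, 0, 0, 0, 4.7, 0, 0, 0, 0, 4.8, 0, 0, 0, 0, 4.8, 0, 0, 0, 0, 4.6, 0, 0, 0, 0, 0, 0, -0.3, 0, 0, 0, 0, -0.8, 0, 0, 0, 0, -1, 0, 0, 0, 0, -1, 0, 0, 0, 0, -1], "squeeze": 20}}

```text
time: 4.03
ee_pos: [542.1, 199.4, 44.0]
eef_rot: [0.001, 0.0, 1.0, -0.0]
contact_force: [-0.7, -4.8, 3.5]
width: 0.153
grip_force: 21.9
```

Call:
{"name": "move_arm", "arguments": {"deltas": [0.9, 0.3, 0, 0, -1, 0.9, 0.3, 0, 0, -1, 0.8, 0.5, 0, 0, -1, 0.8, 0.6, 0, 0, -1, 0.6, 0.7, 0, 0, -1, 0.6, 0.8, 0, 0, -1, 0.4, 0.9, 0, 0, -1, 0.3, 0.9, 0, 0, -1, 0.1, 0.9, 0, 0, -1, 0, 1, 0, 0, -1]}}

```text
time: 5.28
ee_pos: [486.9, 269.2, 42.9]
eef_rot: [0.0, 0.001, 1.0, 0.0]
contact_force: [-1.8, -4.5, 4.1]
width: 0.15
grip_force: 22.8
```

Call:
{"name": "move_arm", "arguments": {"deltas": [-0.2, 0.9, 0, 0, -1, -0.2, 0.9, 0, 0, -1, 0, 0, 0, 0, -1, 0, 0, 0, 0, -0.5, 0, 0, 0, 0, 0, 0, 0, -4, 0, 0, 0, 0, -5, 0, 0, 0, 0, -5, 0, 0]}}

```text
time: 6.28
ee_pos: [490.5, 286.4, 183.2]
eef_rot: [-0.0, 0.001, 1.0, -0.0]
contact_force: [0.9, 0.0, -0.3]
width: 0.496
grip_force: 0.0
```

```bash
python3 - <<'E'
from h import *
s=arm.get_state(); print(s['ee_pos'],s['time'])
c=arm.camera('wrist'); save('w2',c['image'])
for t in ['lay','keeper']:
    for d in arm.look_for(c,t):
        if d['conf']>.3: print(t,d['conf'],np.round(d['extent']))
o=np.array([525,225.5,0]); print(w2p(c,o+np.array([[0,0,24],[120,0,24],[-35,0,24],[160,0,24],[25,38,35],[25-58,38+26,65]]),s).round())
E
```

```text
[490.47977227 286.40653563 183.21060692] 6.275
lay 0.94 [400.   0. 478.  36.]
lay 0.66 [240. 174. 293. 345.]
keeper 0.95 [289. 170. 337. 250.]
keeper 0.78 [138.   2. 214.  13.]
[[257. 213.]
 [265. 318.]
 [255. 176.]
 [267. 348.]
 [298. 242.]
 [326. 193.]]
```

View pics/w2.png

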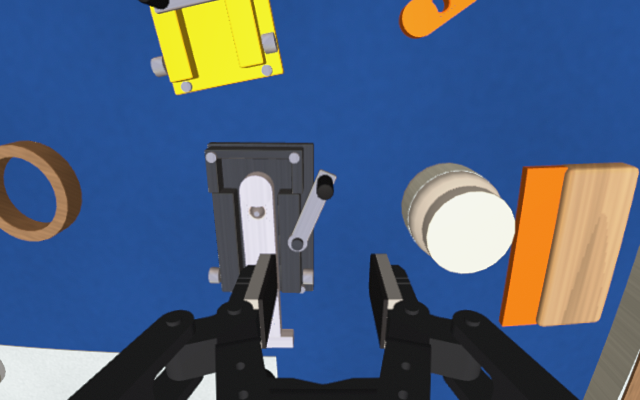

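The keeper is now swung aside: pivot (297,243), knob (325,188). Pin is at (257,211). Next I grip the bar beyond the mouth.

Call:
{"name": "move_arm", "arguments": {"deltas": [-4.6, -2, 0, 0, 0.3, -4.6, -2, 0, 0, 0.3, -4.6, -2.1, 0, 0, 0.3, 0, 0, 4.5, 0, 0.3, 0, 0, 4.5, 0, 0.3, 0, 0, 4.5, 0, 0.3, 0, 0, 3.5, 0, 0.3, 0, 0, 0.8, 0, 0.2, 0, 0, 0, 0, -0.3, 0, 0, 0, 0, -1], "squeeze": 80}}

```text
time: 7.68
ee_pos: [631.6, 226.1, 5.9]
eef_rot: [0.003, 0.001, 1.0, 0.001]
contact_force: [4.7, 1.5, 7.4]
width: 0.331
grip_force: 81.6
```

Call:
{"name": "move_arm", "arguments": {"deltas": [0, 0, 0, 0, -1, 0, 0, 0, 0, -1, 0, 0, 0, 0, -1]}}

```text
time: 8.05
ee_pos: [631.6, 226.0, 5.9]
eef_rot: [0.003, 0.001, 1.0, 0.001]
contact_force: [3.7, 1.3, 7.1]
width: 0.33
grip_force: 81.6
```

Call:
{"name": "move_arm", "arguments": {"deltas": [0, 0, -0.5, 0, -1, 0, 0, -0.7, 0, -1, 0, 0, -0.8, 0, -1, 0, 0, -1, 0, -1, 0, 0, -2, 0, -1, 0, 0, -2, 0, -1, 0, 0, -2, 0, -1, 0, 0, -1, 0, -1]}}

```text
time: 9.05
ee_pos: [630.0, 225.8, 107.0]
eef_rot: [0.002, 0.0, 1.0, 0.0]
contact_force: [1.3, 0.1, -3.9]
width: 0.327
grip_force: 80.1
```

```bash
python3 - <<'E'
from h import *
s=arm.get_state(); print(s['ee_pos'],s['time'],s['width'],s['grip_force'],s['eef_rot'])
c=arm.camera('wrist'); save('w3',c['image'])
for t in ['lay','keeper','housing']:
    for d in arm.look_for(c,t):
        if d['conf']>.3: print(t,d['conf'],np.round(d['extent']))
E
```

```text
[629.96485476 225.78436869 106.96541768] 9.05 0.32690971111997313 80.07279440760612 [1.63435989e-03 3.90105777e-04 9.99998553e-01 2.65523813e-04]
lay 0.73 [272.   0. 369. 382.]
keeper 0.87 [372.   0. 436. 104.]
housing 0.64 [242.   0. 442. 187.]
housing 0.58 [275.   0. 368. 383.]
housing 0.45 [371.   0. 440. 103.]
```

View pics/w3.png

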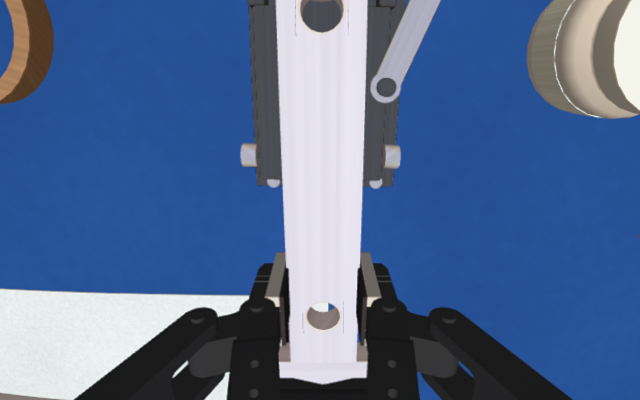

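The arm is held level and off its pin: nose eye at (322,10), head eye at (322,316). I carry it aside and turn it.

Call:
{"name": "move_arm", "arguments": {"deltas": [3.3, -3.9, 0, 0, -1, 3.3, -3.9, 0, 0, -1, 3.3, -3.8, 0, 0, -1, 0, 0, 0, 5, -1, 0, 0, 0, 10, -1, 0, 0, 0, 10, -1, 0, 0, 0, 10, -1, 0, 0, 0, 10, -1, 0, 0, 0, 10, -1, 0, 0, 0, 10, -1]}}

```text
time: 10.5
ee_pos: [528.8, 109.6, 103.1]
eef_rot: [-0.001, 0.54, 0.842, -0.001]
contact_force: [0.8, -0.3, -3.7]
width: 0.333
grip_force: 80.2
```

Call:
{"name": "move_arm", "arguments": {"deltas": [0, 0, 0, 10, -1, 0, 0, 0, 10, -1, 0, 0, 0, 10, -1, 0, 0, 0, 10, -1, 0, 0, 0, 10, -1, 0, 0, 0, 10, -1, 0, 0, 0, 10, -1, 0, 0, 0, 10, -1, 0, 0, 0, 10, -1, 0, 0, 0, 10, -1]}}

```text
time: 11.75
ee_pos: [528.6, 109.7, 103.0]
eef_rot: [-0.0, 0.992, 0.127, -0.001]
contact_force: [0.7, -0.6, -3.1]
width: 0.33
grip_force: 80.2
```

Call:
{"name": "move_arm", "arguments": {"deltas": [0, 0, 0, 10, -1, 0, 0, 0, 5, -1, 0, 0, 0, 0, -1, 0, 0, 4, 0, -1, 0, 0, 4, 0, -1, 0, 0, 1.5, 0, -1]}}

```text
time: 12.5
ee_pos: [527.0, 109.7, 6.3]
eef_rot: [-0.0, 1.0, 0.0, -0.003]
contact_force: [0.1, -0.8, -2.7]
width: 0.331
grip_force: 80.1
```

Call:
{"name": "move_arm", "arguments": {"deltas": [0, 0, 0.2, 0, -1, 0, 0, 0.1, 0, -1, 0, 0, 0, 0, -0.3, 0, 0, 0, 0, 0, 0, 0, 0, 0, 0.3, 0, 0, -5, 0, 0.3, 0, 0, -5, 0, 0.3, 0, 0, -5, 0, 0.3, 0, 0, 0, 0, 0.3]}}

```text
time: 13.62
ee_pos: [533.5, 109.7, 162.0]
eef_rot: [0.0, 1.0, -0.0, 0.006]
contact_force: [0.9, 0.7, 1.0]
width: 0.652
grip_force: 0.0
```

```bash
python3 - <<'E'
from h import *
s=arm.get_state(); print(s['ee_pos'],s['time'],s['width'],s['eef_rot'])
c=arm.camera('wrist'); save('w4',c['image'])
for d in arm.regions_of(c,'lay')[:2]:
    ys,xs=np.nonzero(d['region']); W=p2w(c,np.c_[xs,ys],14,s)[:,:2]
    print(d['conf'],d['extent'],cv2.minAreaRect(W.astype(np.float32)))
t=arm.camera('top')
for d in arm.regions_of(t,'lay'):
    ys,xs=np.nonzero(d['region']); W=p2w(t,np.c_[xs,ys],14)[:,:2]
    print(d['conf'],d['extent'],cv2.minAreaRect(W.astype(np.float32)),W[:,0].min(),W[:,0].max())
E
```

```text
[533.49462946 109.66633777 161.99639912] 13.625 0.6519780333000292 [ 1.11589773e-04  9.99984533e-01 -3.24464725e-04  5.55127383e-03]
0.93 [0.0, 320.0, 108.3, 400.0] ((312.9563903808594, 426.50738525390625), (47.699462890625, 208.63433837890625), 32.711830139160156)
0.67 [292.8, 7.3, 351.5, 239.1] ((573.3569946289062, 112.82234191894531), (194.13970947265625, 55.762367248535156), 1.578396201133728)
0.91 [195.8, 233.5, 239.0, 275.6] ((313.7980041503906, 439.2331848144531), (50.14356231689453, 193.3140106201172), 39.195980072021484) 239.84765091035143 369.7050961097623
0.66 [382.4, 158.6, 399.0, 208.3] ((577.3258666992188, -238.32386779785156), (53.83987808227539, 193.5809783935547), 88.68927001953125) 480.40309410377176 674.1910645802184
0.44 [294.1, 160.0, 306.2, 213.5] ((574.4428100585938, 115.4803695678711), (31.481611251831055, 193.85830688476562), 86.97574615478516) 478.05535628146913 671.4815993110487
```

View pics/w4.png

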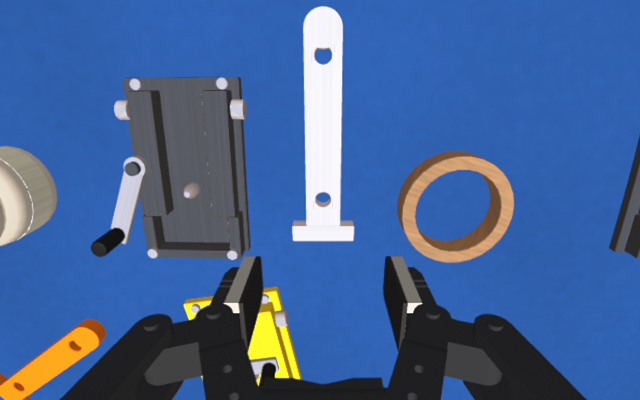

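The arm now lies on the table nose out: nose tip (323,8), nose eye (323,55), head eye (323,200). The empty housing's pin is at (191,189).

```bash
python3 - <<'E'
from h import *
s=arm.get_state(); print(s['ee_pos'],s['eef_rot'])
c=arm.camera('wrist')
print(p2w(c,[[323,55],[323,199],[323,7],[303,70],[343,70],[305,190],[341,190]],14,s).round(1))
for z in (10,27): print(w2p(c,[[524,225.5,z],[525,225.5,z]],s).round(1))
im=c['image'][60:270,80:270]; cv2.imwrite('pics/w5.png',cv2.cvtColor(cv2.resize(im,None,fx=2.8,fy=2.8,interpolation=cv2.INTER_CUBIC),cv2.COLOR_RGB2BGR))
E
```

```text
[528.71321377 109.68503938 154.79755178] [-2.95456211e-05  9.99998983e-01 -4.10067750e-04 -1.36582246e-03]
[[627.8 109.7  14. ]
 [511.8 109.8  14. ]
 [661.4 109.7  14. ]
 [616.9 125.1  14. ]
 [616.8  94.4  14. ]
 [519.9 125.1  14. ]
 [519.9  94.5  14. ]]
[[189.6 184.3]
 [189.5 183.2]]
[[182.3 190.5]
 [182.1 189.3]]
```

View pics/w5.png

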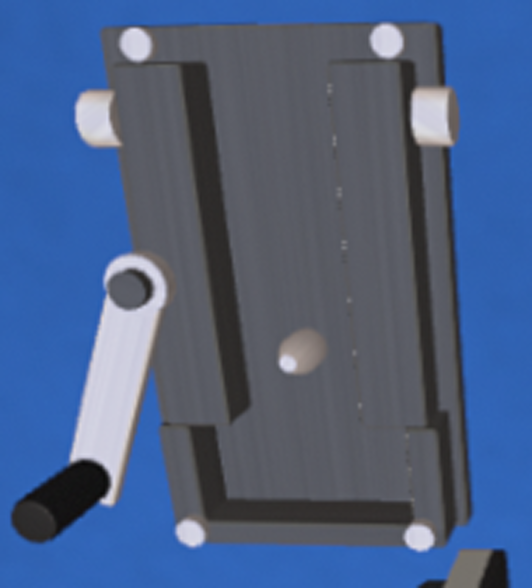

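Pin foot at about (189,184) and tip at (183,190) match a pin at (524.3, 225.3).

```bash
python3 - <<'E'
from h import *
s=arm.get_state(); print(s['ee_pos'],s['eef_rot'])
c=arm.camera('wrist'); im=c['image'].astype(int)
m=((im.min(2)>150)).astype(np.uint8); m[:,:285]=0; m[:,365:]=0; m[260:]=0
n,l,st,ce=cv2.connectedComponentsWithStats(m); k=1+st[1:,4].argmax(); print(st[k])
x,y,w,h,_=st[k]; print(p2w(c,[[x+w/2-.5,y-.5],[x+w/2-.5,y+h-.5]],14,s).round(1), p2w(c,[[x+w/2,y+h]],0,s).round(1))
hol=((l!=k)&(cv2.morphologyEx((l==k).astype(np.uint8),cv2.MORPH_CLOSE,np.ones((31,31)))>0)).astype(np.uint8)
n,l2,s2,c2=cv2.connectedComponentsWithStats(hol)
for i in range(1,n):
    if s2[i,4]>40: print(s2[i],p2w(c,[c2[i]],14,s).round(1))
for r in (80,150,200):
    xs=np.nonzero(l[r]==k)[0]; print(r,p2w(c,[[xs[0]-.5,r],[xs[-1]+.5,r]],14,s).round(1))
E
```

```text
[528.57967026 109.6938278  154.55812796] [-3.04314997e-05  9.99998575e-01 -3.96464309e-04 -1.64047131e-03]
[ 291    0   64  238 9050]
[[666.2 110.   14. ]
 [475.1 110.3  14. ]] [[467.8 109.9   0. ]]
[314  37  18  17 256] [[634.9 109.9  14. ]]
[315 187  16  15 184] [[516.2 109.9  14. ]]
80 [[609.3 124.8  14. ]
 [609.2  94.7  14. ]]
150 [[554.3 124.9  14. ]
 [554.3  94.6  14. ]]
200 [[510.8 125.7  14. ]
 [510.7  94.8  14. ]]
```

Call:
{"name": "move_arm", "arguments": {"deltas": [4.4, 0, 0, 0, 0.3, 4.4, 0, 0, 0, 0.3, 0, 0, 4.5, 0, 0.3, 0, 0, 4.5, 0, 0.3, 0, 0, 4.5, 0, 0.2, 0, 0, 1.5, 0, 0.2, 0, 0, 0, 0, -0.3, 0, 0, 0, 0, -1, 0, 0, 0, 0, -1, 0, 0, 0, 0, -1], "squeeze": 80}}

```text
time: 15.18
ee_pos: [618.6, 109.6, 7.4]
eef_rot: [0.0, 1.0, -0.0, 0.001]
contact_force: [0.6, -0.1, -1.5]
width: 0.315
grip_force: 79.2
```

Call:
{"name": "move_arm", "arguments": {"deltas": [0, 0, -0.5, 0, -1, 0, 0, -2.5, 0, -1, 0, 0, -3, 0, -1, 0, 0, 0, 0, -1, 0, 0, 0, 0, -1]}}

```text
time: 15.8
ee_pos: [617.0, 109.6, 65.2]
eef_rot: [0.0, 1.0, -0.0, -0.001]
contact_force: [-0.4, -0.4, -3.9]
width: 0.32
grip_force: 79.4
```

```bash
python3 - <<'E'
from h import *
s=arm.get_state(); print(s['ee_pos'],s['eef_rot'],s['width'],s['grip_force'],s['time'])
c=arm.camera('wrist'); save('w6',c['image'])
M,o=campose(c,s); print(o)
E
```

```text
[616.96219255 109.57414166  65.19212312] [ 5.37708938e-06  9.99999601e-01 -3.89666140e-04 -8.03757694e-04] 0.3198219395589256 79.37817335128784 15.8
[700.87405951 109.91818264 207.62930058]
```

View pics/w6.png

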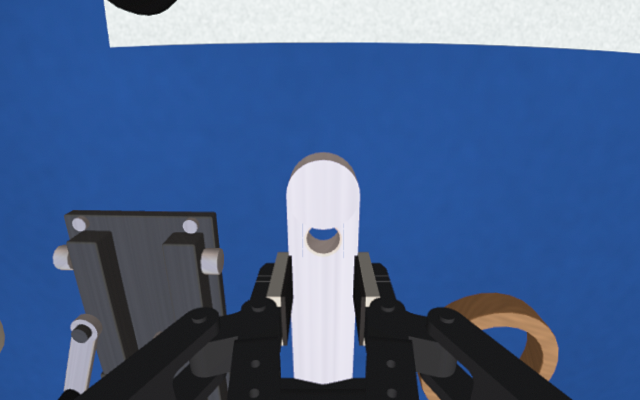

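```bash
python3 - <<'E'
from h import *
from scipy.optimize import least_squares
s=arm.get_state(); c=arm.camera('wrist'); g=c['image'].astype(float)[...,0]
T=s['ee_pos']; L=[];Rr=[]
for r in list(range(205,250,5)):
    row=g[r]; 
    def edge(a,b):
        seg=np.diff(row[a:b]); i=np.abs(seg).argmax(); lo,hi=row[a+i-2],row[a+i+3]; m=(lo+hi)/2
        for j in range(a+i-2,a+i+3):
            if (row[j]-m)*(row[j+1]-m)<=0: return j+(m-row[j])/(row[j+1]-row[j])
    L.append([edge(270,310),r]); Rr.append([edge(335,375),r])
print(np.round(L[::4],1),np.round(Rr[::4],1))
M,o=campose(c,s)
K_=K(c);D=np.array(c['dist_coeffs'])
def plane(p,pts):
    z0,phi=p; n=np.array([np.sin(phi),0,np.cos(phi)]); P0=np.array([T[0],T[1],z0])
    u=cv2.undistortPoints(np.array(pts).reshape(-1,1,2),K_,D).reshape(-1,2); d=np.c_[u,np.ones(len(u))]@M.T
    return o+d*(((P0-o)@n)/(d@n))[:,None]
f=lambda p: plane(p,L)[:,1]-plane(p,Rr)[:,1]-30
q=least_squares(f,[72,0]); print(q.x,f(q.x).round(2))
for p in (q.x,[72,0]):
  print(p,plane(p,[[323,239],[323,163]]).round(1))
print('ang',plane(q.x,L)[[0,-1],1],plane(q.x,Rr)[[0,-1],1])
sc=arm.camera('scene'); save('scene2',sc['image'])
for P in ([635.5,110,65],[515.5,110,65],[650,110,65]): print(w2p(sc,P).round())
E
```

```text
[[286.  205. ]
 [286.8 225. ]
 [287.6 245. ]] [[359.3 205. ]
 [358.6 225. ]
 [357.8 245. ]]
[ 7.24277804e+01 -9.45016444e-03] [ 0.04 -0.04  0.    0.    0.04 -0.   -0.09 -0.02  0.07]Traceback (most recent call last):
  File "<stdin>", line 22, in <module>
  File "<stdin>", line 17, in plane
cv2.error: OpenCV(4.12.0) /io/opencv/modules/calib3d/src/undistort.dispatch.cpp:538: error: (-215:Assertion failed) npoints >= 0 && src.isContinuous() && (depth == CV_32F || depth == CV_64F) in function 'undistortPoints'
```

```bash
python3 - <<'E'
from h import *
s=arm.get_state(); c=arm.camera('wrist'); g=c['image'].astype(float)[...,0]
# top rim of eye on top face: column profile
print(s['ee_pos'],g[150:260:1,323].astype(int).tolist())
print([ (r,p2w(c,[[323,r]],72.2,s)[0].round(1).tolist()) for r in (157,163,226,240,254)])
E
```

```text
[616.3614104  109.6069703   64.33931395] [40, 54, 106, 132, 132, 131, 131, 131, 131, 150, 206, 230, 230, 230, 230, 229, 230, 229, 229, 229, 229, 229, 229, 229, 229, 229, 229, 229, 229, 229, 229, 229, 229, 229, 229, 229, 229, 229, 229, 229, 229, 229, 229, 229, 229, 229, 229, 229, 229, 229, 229, 229, 229, 229, 229, 229, 229, 229, 229, 229, 229, 229, 229, 229, 229, 228, 229, 228, 228, 228, 228, 228, 228, 228, 228, 228, 229, 230, 231, 167, 60, 37, 40, 40, 40, 41, 40, 40, 38, 52, 111, 133, 134, 134, 132, 131, 132, 132, 132, 132, 133, 133, 134, 172, 221, 228, 227, 227, 227, 227]
[(157, [669.9, 109.8, 72.2]), (163, [667.5, 109.8, 72.2]), (226, [640.5, 109.9, 72.2]), (240, [633.9, 109.9, 72.2]), (254, [627.2, 109.9, 72.2])]
```

The bar is held level. I move it over the housing and lower it to just above the pin.

Call:
{"name": "move_arm", "arguments": {"deltas": [0.4, -3.8, 0, 0, -1, 0.4, -3.9, 0, 0, -1, 0.3, -3.8, 0, 0, -1, 0, 0, 0, 0, -1, 0, 0, 1.5, 0, -1, 0, 0, 0.8, 0, -1, 0, 0, 0, 0, -1, 0, 0, 0, 0, -1, 0, 0, 0, 0, -1]}}

```text
time: 17.08
ee_pos: [629.4, 224.4, 44.0]
eef_rot: [-0.0, 1.0, -0.001, 0.001]
contact_force: [0.1, 0.1, -3.3]
width: 0.313
grip_force: 79.6
```

```bash
python3 - <<'E'
from h import *
s=arm.get_state(); print(s['ee_pos'],s['eef_rot'],s['contact_force'],s['time'])
t=arm.camera('top'); T=s['ee_pos']
print('pred head eye',w2p(t,[T[0]-102.8,T[1]+.2,T[2]+7]),'pin',w2p(t,[524.3,225.3,27]))
c=arm.camera('wrist'); g=c['image'].astype(float)[...,0]
im=c['image']; a=cv2.resize(t['image'][150:220,240:300],None,fx=7,fy=7,interpolation=cv2.INTER_CUBIC)
b=cv2.resize(im[140:400,180:420],(460,490))
save('v7',np.hstack([a[:490],b])[:,:800])
E
```

```text
[629.38152396 224.44725221  43.95374723] [-1.01066302e-04  9.99999674e-01 -5.68156609e-04  5.65048791e-04] [ 0.0528809   0.05854811 -3.29463403] 17.075
pred head eye [[268.50836028 197.21415783]] pin [[269.27332105 198.17341413]]
```

View pics/v7.png

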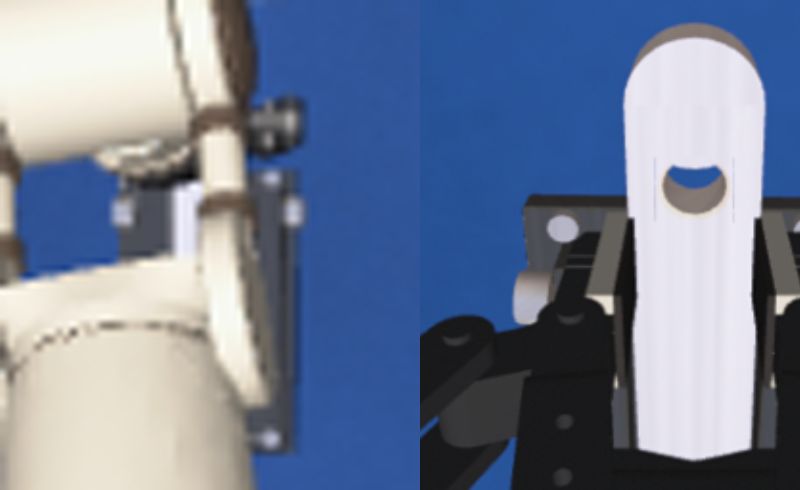

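The view confirms the bar is held centred over the housing, with the nose pointing out; the head eye is hidden under the robot. I make small corrections and then lower gently.

Call:
{"name": "move_arm", "arguments": {"deltas": [-0.2, -0.06, 0, 0, -1, 0, 0, 0.4, 0, -1, 0, 0, 0.3, 0, -1, 0, 0, 0.3, 0, -1, 0, 0, 0.2, 0, -1, 0, 0, 0, 0, -1, 0, 0, 0, 0, -1]}}

```text
time: 18.05
ee_pos: [627.0, 225.2, 31.4]
eef_rot: [-0.0, 1.0, -0.0, 0.0]
contact_force: [0.6, -0.9, -3.0]
width: 0.318
grip_force: 79.6
```

Call:
{"name": "move_arm", "arguments": {"deltas": [0, 0, 0.3, 0, -1, 0, 0, 0.3, 0, -1, 0, 0, 0.2, 0, -1, 0, 0, 0, 0, -1, 0, 0, 0, 0, -1]}}

```text
time: 18.68
ee_pos: [626.9, 225.2, 23.4]
eef_rot: [-0.0, 1.0, -0.0, 0.0]
contact_force: [-0.7, 0.5, -3.8]
width: 0.32
grip_force: 79.6
```

Call:
{"name": "move_arm", "arguments": {"deltas": [0, 0, 0.2, 0, -1, 0, 0, 0.2, 0, -1, 0, 0, 0.2, 0, -1, 0, 0, 0, 0, -1, 0, 0, 0, 0, -1]}}

```text
time: 19.3
ee_pos: [626.8, 225.2, 17.3]
eef_rot: [0.0, 1.0, -0.0, -0.0]
contact_force: [-1.0, -0.2, -1.9]
width: 0.32
grip_force: 79.7
```

Call:
{"name": "move_arm", "arguments": {"deltas": [0, 0, 0, 0, -0.3, 0, 0, 0, 0, 0, 0, 0, 0, 0, 0.2, 0, 0, -3, 0, 0.2, 0, 0, -5, 0, 0.2, 0, 0, -5, 0, 0.2, -5.5, 0, 0, 0, 0.2, -5, 0, 0, 0, 0.2, 0, 0, 0, 0, 0, 0, 0, 0, 0, 0], "squeeze": 20}}

```text
time: 20.55
ee_pos: [523.0, 225.4, 148.2]
eef_rot: [-0.0, 1.0, -0.0, 0.001]
contact_force: [0.4, -0.4, 0.3]
width: 0.502
grip_force: 0.0
```

```bash
python3 - <<'E'
from h import *
s=arm.get_state(); print(s['ee_pos'],s['contact_force'],s['time'])
c=arm.camera('wrist'); save('w8',c['image'])
print(w2p(c,[[524.3,225.3,24],[644.3,225.3,24],[679.3,225.3,24],[490.5,286.4,65],[549.5,263.3,35]],s).round())
for d in arm.look_for(c,'lay'): print(d)
E
```

```text
[522.98565801 225.40421911 148.21383404] [ 0.37460016 -0.35745726  0.25568037] 20.55
[[323. 185.]
 [323.  21.]
 [323. -34.]
 [239. 247.]
 [272. 157.]]
{'extent': [289.9, 1.4, 356.4, 228.6], 'conf': 0.67}
{'extent': [62.0, 379.4, 82.5, 396.2], 'conf': 0.61}
```

View pics/w8.png

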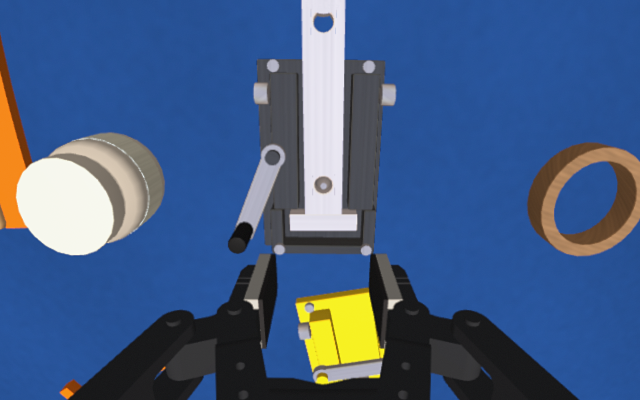

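The arm is seated: pin inside the head eye (323,185), T-head in the pocket (323,220), nose out. The knob is at (238,243). Next I swing the keeper back.

Call:
{"name": "move_arm", "arguments": {"deltas": [-1.6, -3, 0, 0, 0, -1.6, -3.1, 0, 0, 0, 0, 0, 4, 0, 0, 0, 0, 4, 0, 0, 0, 0, 2.4, 0, 0, 0, 0, 0, 0, -0.3, 0, 0, 0, 0, -0.8, 0, 0, 0, 0, -1, 0, 0, 0, 0, -1, 0, 0, 0, 0, -1], "squeeze": 20}}

```text
time: 21.9
ee_pos: [491.4, 286.6, 44.6]
eef_rot: [-0.0, 1.0, -0.0, 0.002]
contact_force: [3.8, 0.6, 1.0]
width: 0.151
grip_force: 20.8
```

Call:
{"name": "move_arm", "arguments": {"deltas": [-0.2, 0.9, 0, 0, -1, -0.2, 0.9, 0, 0, -1, 0, 1, 0, 0, -1, 0.1, 0.9, 0, 0, -1, 0.3, 0.9, 0, 0, -1, 0.4, 0.9, 0, 0, -1, 0.6, 0.8, 0, 0, -1, 0.6, 0.7, 0, 0, -1, 0.8, 0.6, 0, 0, -1, 0.8, 0.5, 0, 0, -1]}}

```text
time: 23.15
ee_pos: [522.1, 205.3, 43.7]
eef_rot: [-0.0, 1.0, -0.0, -0.0]
contact_force: [-2.6, 4.9, 5.0]
width: 0.149
grip_force: 21.8
```

Call:
{"name": "move_arm", "arguments": {"deltas": [0.9, 0.3, 0, 0, -1, 0.9, 0.3, 0, 0, -1, 0.5, 0.1, 0, 0, -1, 0.4, 0, 0, 0, -1, 0.3, 0, 0, 0, -1, 0, 0, 0, 0, -1]}}

```text
time: 23.9
ee_pos: [550.5, 198.7, 43.4]
eef_rot: [-0.0, 1.0, -0.001, -0.002]
contact_force: [-6.1, 3.3, 8.9]
width: 0.15
grip_force: 22.3
```

Call:
{"name": "move_arm", "arguments": {"deltas": [0.1, 0, 0, 0, -1, 0, 0, 0, 0, -0.5, 0, 0, 0, 0, 0, 0, 0, -4, 0, 0, 0, 0, -5, 0, 0, 0, 0, -5, 0, 0, -4, 2.5, 0, 0, 0, 0, 0, 0, 0, 0, 0, 0, 0, 0, 0]}}

```text
time: 25.02
ee_pos: [513.1, 173.1, 183.1]
eef_rot: [0.0, 1.0, -0.001, 0.0]
contact_force: [0.0, -0.7, -0.8]
width: 0.502
grip_force: 0.0
```

```bash
python3 - <<'E'
from h import *
s=arm.get_state(); print(s['ee_pos'],s['contact_force'],s['time'])
c=arm.camera('wrist'); save('w9',c['image'])
for th in (0,.15): 
  k=[549.5-64*np.sin(th),263.3-64*np.cos(th)]
  print(th,w2p(c,[k+[65],k+[35]],s).round(1))
print(w2p(c,[[524.3,225.3,24],[644.3,225.3,24],[679.3,225.3,24],[549.5,263.3,35]],s).round(1))
E
```

```text
[513.06109913 173.07201336 183.05323877] [ 0.00162018 -0.7257571  -0.79909658] 25.025
0 [[288.1 142.6]
 [291.5 136.1]]
0.15 [[287.6 155.1]
 [291.  147.4]]
[[264.  162.6]
 [256.6  14.6]
 [254.5 -34. ]
 [215.2 136.6]]
```

View pics/w9.png

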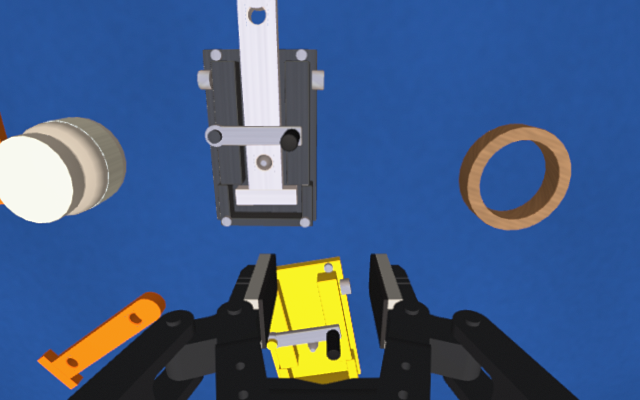

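The keeper lies square across the arm (pivot (215,136), knob (289,141), which matches an angle of about 0). The pin is centred in the head eye at (264,162) and the nose points out. I'm handing in.

```bash
python3 -c "
from rig import arm; print(arm.sign_off())"
```

```text
the job is handed in; nothing more can be done
None
```

The left lay arm is turned end for end and back on its pin by its head eye, seated flat with its round nose out; its keeper is fully across it, and the job is handed in at about 25 s (no verdict returned).

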